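Set and lock a display-stand leg at its length mark

ROBOT

A 6-joint arm with a two-finger parallel gripper is mounted at the origin on a cart in front of the work surface, level with it; the furniture and walls round the work are solid. World frame = base frame: x ahead of the robot, y to its left, z up, the work surface at z = 0. Lengths are in m, angles in rad, forces in N, time in s.
With the tool pointing down it reaches from about 0.325 to 0.75 m from the base axis. Payload 7.6 kg.
Tool frame: the origin (TCP) lies midway between the tips of the shut fingers; the grasp point (between the pads) lies 19 mm behind it; z points along the fingers, y is the line along which they close (so a half turn about z gives the same grasp; the last joint's range is limited). The gripper opens to 85 mm and grips with 20 to 120 N. Pads are 22 mm wide; open, the fingers measure 114 mm over their backs; the gripper's body (76 mm by 85 mm) begins 54 mm behind the grasp point. The pads swing forward as they close: fully open they stand 13 mm farther back than shut.
Start: joints at [1.176, 0.052, 1.401, -0, 1.689, -0.07], TCP at [0.168, 0.498, 0.201] pointing down, gripper open.
Joint ranges: [-2.9, 2.9], [-0.91, 2.17], [0.12, 2.37], [-1.06, 4.2], [0.26, 2.73], [-2.93, 2.93]. Speed limits (rad/s): [2.57, 2.57, 3.01, 3.14, 3.14, 3.14].

INTERFACE

Orientations are given as a unit quaternion [w, x, y, z].
In Python, from workcell import * gives the robot as it stands.
- The arm moves only by the tool drive_tool, never from a script. Its argument "moves" is a list of rows, each a list of 4 numbers: the shift along the tool's x, y, z in cm, then the turn about the tool's z in rad. In form: [[x, y, z, twist], ...]. A call has 1 to 8 rows; each row shifts and turns the commanded pose from where the row before left it, along the tool's axes as they then stand; what a row does not reach is not made up. A row lasts 1/12 s, in which the tool goes at most 41.7 mm and 7.16 degrees, less where a joint would pass 70% of its speed; a pose out of reach is approached as far as the arm can. A call is refused whole if a number of a shift passes 4.17 or a number of a turn 0.125, either way. A call with a gripper value outside its range is refused whole. "hand" is the closure, from 0 (fully open) to 1 (shut), set as the call begins (left out, the last holds). The fingers move at their own pace and stop on an object; the grip force is fixed at half the most. Time passes only in rows, so rows that do not move let the fingers close. It gives the time, the measured TCP pose, the force, the opening and the grip force at its end, in the units of the state.
- observe(): the state, without advancing time (a new reading comes with each control period).
- snapshot(name): name is "scene" or "top" or "wrist"; returns a dict with "image" (480x640x3 uint8, red, green, blue), "depth" (480x640 float32, m along the optical axis (not along the pixel's ray), 0 where there is no reading), "camera_matrix" (3x3 intrinsics, pixels), "R" (3x3) and "t" (3): a world point X has camera coordinates R X + t. Camera axes: x right, y down, z forward; pixel columns grow to the right and rows downward; lengths in m; the calibration is good to about 2 mm. A picture is of the moment at which its call begins.
- close_job(): hands the job in; it is judged then, once.
The state is a dict: "clock": time; "joints": joint angles; "joint_velocities": joint speeds; "joint_torque": joint torques, N m; "eef_pos": TCP position; "tcp_rot": TCP orientation; "ft_force": force on the tool from outside, world axes, zero at the start; "wrist_torque": the same for the moment, N m; "width": finger opening in m; "grip_force": force on a finger pad.
Only numpy, scipy, OpenCV 4.12 (cv2) and the standard library are available. Lean on these libraries where they do the work, as an engineer would, in place of code of your own. Each camera call takes 0.05 s, during which the arm holds its last target. There are 200 camera calls.

TASK

The leg of a display stand lies in the wooden cradle: push its guard to draw the leg out against its spring until the witness tab on the leg stands opposite the pointer, and hold it steady there for a moment with the cam still open. Then, still holding the leg at the mark, slide the cam lever fully closed by squeezing its paddle toward the grip fin - never close the cam away from the mark - and finish while holding fin and paddle squeezed with the leg at the mark; do not let go, and leave the things lying around undisturbed.

Things in the scene. Friction and masses are not known exactly. Their poses are not given: they have to be found in the camera images.
- cradle: wooden cradle fixed to the table, 270x150 mm board 14 mm thick, that holds one leg of a display stand lying level; origin on the table under the leg's axis, its x axis runs along the leg (the leg grows longer toward +x, away from the robot), y across it to the left, z up. The leg's axis is 75 mm above the table; wooden blocks rise to 102 mm (near end, x = -138 mm, screws to 106) and 84 mm (x = 60 mm). A 18 mm square aluminium scale rail lies at y = +58 mm.
- pointer: pointer clip, steel, fixed on the scale rail: it marks the wanted leg length. 16x24 mm foot, 52 mm tall; axes as the cradle's, origin under its foot (32 mm above the table). Its place along the rail differs each time (45 to 85 mm of leg travel).
- pointer_tip (a point): tip of the pointer's 3.5 mm thick finger, which points to the cradle's -y, 75 mm above the table
- witness (a point): tip of the leg's witness tab, a 3.5 mm thick steel finger sticking out to the cradle's +y from the near end of the leg's collar, 75 mm above the table; the leg is at the mark when this tip stands opposite the pointer's tip (same place along the cradle's x; 2 mm gap across)
- leg (a joint): how far the leg is drawn out, m: 0 at the start, 0.10 at its stop. An inner spring draws it back to 0 with 3 N at 0 and about 7 N at 0.085, so it has to be held. Witness tab, guard, fin and paddle all move with it along the cradle's x.
- cam_lever (a joint): slide of the cam lever toward the grip fin (along the cradle's -y), m: 0 to 0.003 at the start (open), 0.014 fully closed at its stop. It needs about 3 N and stays where it is left.
- guard_face (a point): middle of the near face (looking to the cradle's -x, toward the robot) of the hand guard, an upright black plate with half-round ends across the leg, 126 mm wide (y), 52 mm high (101 to 153 mm above the table), 8 mm thick: the face to push against to draw the leg out. 131 mm above the table.
- grip_fin: grip fin, a fixed upright steel plate on the collar, on the robot's side of the guard and reaching up to it: 42 mm long (x), 8 mm thick (y), top 153 mm above the table; origin at its foot, 99 mm above the table, 8 mm to the cradle's -y of the leg's axis
- fin_center (a point): middle of the grip fin's usable height, 131 mm above the table; 8 mm to the cradle's -y of the leg's axis, and 21 mm back from the guard face
- cam_paddle: upright steel paddle of the cam lever, parallel to the fin on the cradle's +y side of it: 38 mm long (x), 8 mm thick (y), top 153 mm above the table; origin at its foot, 99 mm above the table. Open, its centre lies 30 mm from the fin's centre; closed, 16 mm, and then fin and paddle together are 24 mm thick, centred over the leg's axis. Below 115 mm the lever's 12 mm thick foot and guide rods begin.
- paddle_center (a point): middle of the paddle's usable height, 131 mm above the table, at the middle of its length, 22 mm back from the guard face. The collar with guard, fin and paddle swivels up to 0.1 rad about the leg's axis on a soft spring (about 0.8 N per mm at this height), so a squeeze slightly off centre settles itself.
- tealight0: bystander, loose: tealight in a metal cup, 38 mm across, 18 high; origin at the centre of its underside
- matchbox: bystander, loose: matchbox, 62x110x22 mm, long side along its y; origin at the centre of its underside
- brass_cup0: bystander, loose: small brass cup, 63 mm across, 46 high; origin at the centre of its underside
- marker: bystander, loose: marker pen lying along its y, 17x135x16 mm; origin at the centre of its underside
- tealight2: bystander, loose: tealight in a metal cup, 38 mm across, 19 high; origin at the centre of its underside
- tealight1: bystander, loose: tealight in a metal cup, 38 mm across, 17 high; origin at the centre of its underside

How it is judged:
By the outcome, as a careful person would: the job done as asked, in the order asked, and still so for the second after the job is handed in, while the arm keeps its last pose, push and grip.
It also fails if it takes over 32 s, if anything falls off the work surface, if the arm or the gripper's body presses on something with over 40 N, if the wrist force passes 120 N, or if a joint passes its speed limit or range.

## Working session

There is one attempt and no reset: what is moved stays moved. The work goes in short steps, Python scripts to look and compute and a tool call to move; the robot and the scene stay as the last step left them, time stands still between calls to the robot, and variables do not carry over. Pictures are saved under pics/ and viewed, at most 13 in all, crops included, and the job is handed in when it is done.

Besides the shell and the picture viewer there is one more tool, called as name([rows], argument=value, ...), one row to a line, values as JSON. drive_tool: Moves the arm, as the interface text tells. Its arguments: {"type":"object","properties":{"moves":{"type":"array"},"hand":{"type":"number"}},"required":["moves"]}

```bash
mkdir -p pics; cat > h.py <<'E'
from workcell import *
import numpy as np, cv2
def snap(n,f):
    s=snapshot(n); cv2.imwrite(f'pics/{f}.png',s['image'][:,:,::-1]); np.savez(f'{f}.npz',**s); return s
def pts(s):
    d=s['depth'];K=s['camera_matrix'];v,u=np.indices(d.shape)
    P=np.stack([(u-K[0,2])/K[0,0]*d,(v-K[1,2])/K[1,1]*d,d],-1)
    return (P-s['t'])@s['R']
E
python3 - <<'E'
from h import *
for n in('scene','top'):
    s=snap(n,n+'0'); print(n,s['R'].round(3).tolist(),(-s['R'].T@s['t']).round(3),s['camera_matrix'][0,0])
print(observe())
E
```

```text
scene [[0.607, -0.795, -0.01], [-0.493, -0.366, -0.789], [0.623, 0.484, -0.614]] [-0.027 -0.416  0.684] 591.6024298558058
top [[0.008, -1.0, -0.01], [-0.99, -0.006, -0.142], [0.142, 0.011, -0.99]] [0.42  0.018 0.964] 475.35062055531046
{'clock': 0.1, 'joints': array([ 1.17571864e+00,  5.27826459e-02,  1.40158829e+00, -1.52366718e-05,
        1.68861598e+00, -7.03051706e-02]), 'joint_velocities': array([ 0.00028609, -0.00206958, -0.00258368, -0.00178933,  0.00070753,
       -0.00036008]), 'joint_torque': array([ 1.39579621e-03, -3.82581747e+01, -3.60984707e+01,  8.13245833e-05,
        4.74882880e-03, -3.32336612e-06]), 'eef_pos': array([0.16739201, 0.49727865, 0.20026966]), 'tcp_rot': array([-1.53394107e-04,  1.61674367e-01,  9.86843915e-01, -6.80086909e-04]), 'ft_force': array([ 0.04513916,  0.45822242, -0.38853262]), 'wrist_torque': array([-0.00115412, -0.03191465, -0.02422604]), 'grip_force': 0.0, 'width': 0.08575343659293447}
```

View pics/top0.png

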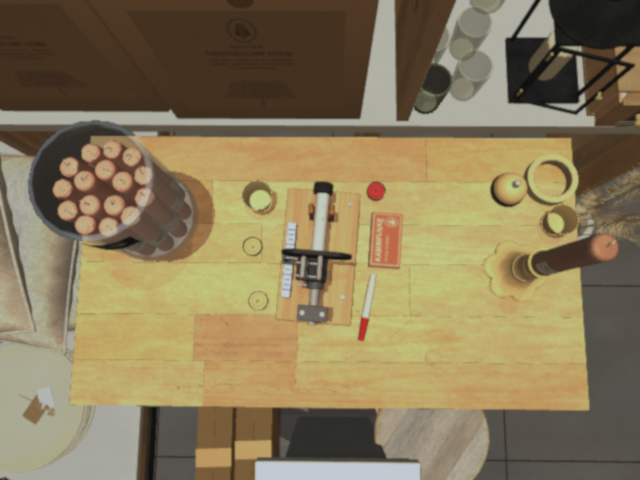

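View pics/scene0.png

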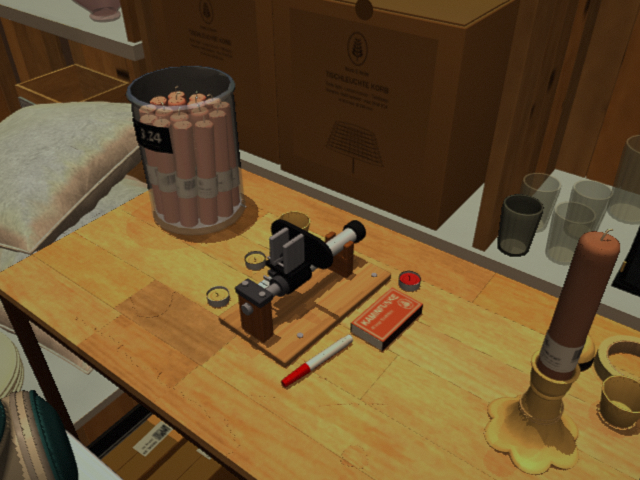

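The top view shows the cradle around (320,255), with the guard at (315,254), scale rail at (290,260) and near block at (313,313). The bystanders sit on both sides of it. The scene view shows fin and paddle at (285,250), on the robot's side of the guard.

```bash
python3 - <<'E'
from h import *
T=dict(np.load('top0.npz'));S=dict(np.load('scene0.npz'))
PT=pts(T);PS=pts(S)
for n,P,s in(('T',PT,T),('S',PS,S)):
    ok=s['depth']>0
    box=ok&(P[...,0]>.25)&(P[...,0]<.7)&(abs(P[...,1])<.15)
    # guard: dark, z .11-.15
    im=s['image'].max(-1)
    tab=ok&(abs(P[...,0]-.4)<.15)&(abs(P[...,1]+.25)<.08); print(n,'table z',np.median(P[tab][:,2]))
    # board top z~14mm
    b=box&(abs(P[...,2]-.014)<.004)
    cnt=np.argwhere(b)[:,::-1]
    bm=cv2.morphologyEx(b.astype(np.uint8),cv2.MORPH_OPEN,np.ones((3,3)))
    q=P[bm>0][:,:2]; r=cv2.minAreaRect(q.astype(np.float32)*1000); print('board',r)
    for lo,hi in((.145,.16),(.125,.145),(.08,.11)):
        m=box&(P[...,2]>lo)&(P[...,2]<hi); q=P[m]
        print(lo,len(q),q.min(0).round(3),q.max(0).round(3)) if len(q) else 0
        dk=q[im[m]<45]
        if len(dk)>10:
            r=cv2.minAreaRect(dk[:,:2].astype(np.float32)*1000);print(' dark',len(dk),r)
def big(f,n,x,y,w,h,k):
    im=cv2.imread(f'pics/{n}.png')[y:y+h,x:x+w];cv2.imwrite(f'pics/{f}.png',cv2.resize(im,None,fx=k,fy=k,interpolation=cv2.INTER_CUBIC))
a=cv2.imread('pics/top0.png')[170:340,230:410];b=cv2.imread('pics/scene0.png')[205:375,200:400]
cv2.imwrite('pics/z.png',np.hstack([cv2.resize(a,None,fx=2,fy=2,interpolation=2),cv2.resize(b,None,fx=2,fy=2,interpolation=2)]))
snap('wrist','w0')
E
```

```text
T table z -0.0001510894239861153
board ((559.6277465820312, 21.371810913085938), (213.2180633544922, 316.0749816894531), 78.6231689453125)
0.145 529 [ 0.49  -0.015  0.145] [0.543 0.097 0.156]
 dark 58 ((533.4434204101562, 41.74580001831055), (109.95934295654297, 4.289557456970215), 85.75434875488281)
0.125 156 [ 0.489 -0.021  0.125] [0.543 0.103 0.145]
 dark 94 ((532.6168212890625, 40.713348388671875), (115.94205474853516, 3.564927101135254), 86.31262969970703)
0.08 2240 [0.412 0.004 0.08 ] [0.681 0.106 0.11 ]
 dark 206 ((583.7393188476562, 53.77980041503906), (67.61759185791016, 186.43389892578125), 86.39908599853516)
S table z 0.0005989121115639208
board ((546.7700805664062, -5.8282318115234375), (215.12466430664062, 338.7122802734375), 66.07295989990234)
0.145 752 [ 0.487 -0.014  0.145] [0.54  0.097 0.156]
 dark 469 ((512.8872680664062, 41.22107696533203), (107.88130950927734, 52.16929626464844), 86.83940124511719)
0.125 826 [ 0.487 -0.021  0.125] [0.537 0.104 0.145]
 dark 627 ((510.9502258300781, 41.407318115234375), (123.76997375488281, 48.378334045410156), 88.49922180175781)
0.08 2456 [ 0.409 -0.008  0.08 ] [0.68  0.108 0.11 ]
 dark 1195 ((543.535888671875, 29.91128158569336), (80.65328979492188, 263.85614013671875), 78.28247833251953)
```

View pics/z.png

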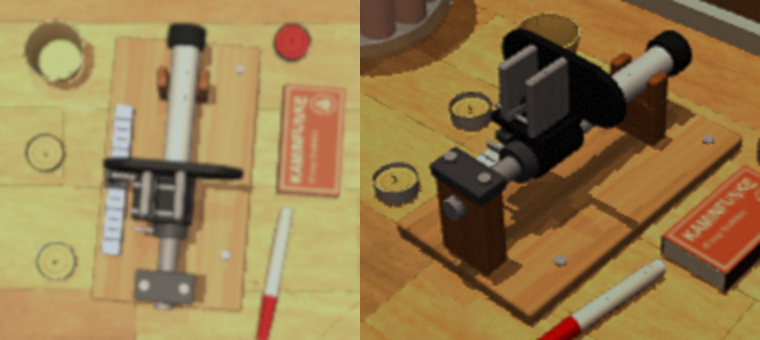

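The left crop shows the guard across (170,168), the witness tab at (140,228) and the pointer clip on the rail at (120,175), partly under the guard. I'll fit the axis next, along with the fin, paddle and jar positions.

```bash
python3 - <<'E'
from h import *
for n in('top','scene'):
    s=dict(np.load(n+'0.npz'));P=pts(s);ok=s['depth']>0;im=s['image'].astype(int)
    m=ok&(P[...,0]>.56)&(P[...,0]<.65)&(P[...,1]>0)&(P[...,1]<.06)&(P[...,2]>.08)&(im.min(-1)>100)
    q=P[m]; l=cv2.fitLine(q[:,:2].astype(np.float32),cv2.DIST_HUBER,0,.01,.01).ravel(); print(n,'leg',len(q),'yaw',np.degrees(np.arctan(l[1]/l[0])),l.round(4), 'zmax',q[:,2].max())
    m=ok&(P[...,2]>.12)&(abs(P[...,1]-.04)<.07)&(P[...,0]>.48)&(P[...,0]<.56);q=P[m]
    g=q[(q[:,1]<.02)|(q[:,1]>.075)]; l=cv2.fitLine(g[:,:2].astype(np.float32),cv2.DIST_HUBER,0,.01,.01).ravel(); print('guard line yaw',np.degrees(np.arctan(l[1]/l[0])),l.round(4),g[:,0].min().round(4),g[:,0].max().round(4),'y',q[:,1].min(),q[:,1].max())
    f=q[(q[:,0]<.522)&(q[:,2]>.149)]; print('tops z',np.median(f[:,2]),f[:,0].min())
    h,e=np.histogram(f[:,1],np.arange(.0,.1,.003));print([(round(a,3),b) for a,b in zip(e,h) if b])
    j=ok&(P[...,1]>.15)&(P[...,1]<.6)&(P[...,0]>.1)&(P[...,2]>.1)&(P[...,0]<.75);q=P[j];print('jar',q.min(0).round(3),q.max(0).round(3))
E
```

```text
top leg 570 yaw -4.56542 [ 0.9968 -0.0796  0.6047  0.0358] zmax 0.09214468901996963
guard line yaw 85.52207 [0.0781 0.9969 0.533  0.03  ] 0.5273 0.5434 y -0.020800341478492256 0.10328148814058465
tops z 0.15238718101771415 0.4904197352256963
[(np.float64(0.03), np.int64(9)), (np.float64(0.033), np.int64(37)), (np.float64(0.036), np.int64(35)), (np.float64(0.039), np.int64(4)), (np.float64(0.057), np.int64(1)), (np.float64(0.06), np.int64(30)), (np.float64(0.063), np.int64(22)), (np.float64(0.066), np.int64(23))]
jar [0.533 0.288 0.1  ] [0.727 0.479 0.271]
scene leg 254 yaw -3.3787236 [ 0.9983 -0.0589  0.623   0.0323] zmax 0.09148510770469585
guard line yaw 85.80547 [0.0731 0.9973 0.5291 0.0185] 0.5242 0.5398 y -0.02091143585334295 0.1044890011530144
tops z 0.15257838168122959 0.48724403867326815
[(np.float64(0.03), np.int64(14)), (np.float64(0.033), np.int64(51)), (np.float64(0.036), np.int64(26)), (np.float64(0.039), np.int64(12)), (np.float64(0.042), np.int64(1)), (np.float64(0.06), np.int64(26)), (np.float64(0.063), np.int64(40)), (np.float64(0.066), np.int64(23)), (np.float64(0.069), np.int64(2))]
jar [0.528 0.288 0.1  ] [0.723 0.481 0.272]
```

drive_tool([
  [0,0,-0.5,-0.06],
  [0,-1,-0.5,-0.06],
  [0,-2,-0.5,-0.06],
  [0,-3,0,-0.07],
  [0,-3,0,0],
  [0,-3,0,0],
  [0,-3,0,0],
  [0,-3,0,0],
])

```text
clock: 0.82
eef_pos: [0.1472, 0.3175, 0.2156]
tcp_rot: [-0.0, 0.037, 0.999, -0.0]
ft_force: [1.2, 0.8, 0.5]
width: 0.0855
grip_force: 0.0
```

drive_tool([
  [-2.6,-0.8,0,0],
  [-2.6,-0.8,0,0],
  [-2.6,-0.8,0,0],
  [-2.6,-0.8,0,0],
  [-3,-2.6,0,0],
  [-3,-2.6,0,0],
  [-3,-2.6,0,0],
  [-3,-2.6,0,0],
])

```text
clock: 1.48
eef_pos: [0.3617, 0.165, 0.2159]
tcp_rot: [0.0, 0.037, 0.999, 0.0]
ft_force: [0.6, 0.6, 0.4]
width: 0.0856
grip_force: 0.0
```

drive_tool([
  [-3,-2.6,0,0],
  [-3,-2.6,0,0],
  [-1.5,-2.6,0,0],
  [0,-2.6,0,0],
  [0,-0.4,0,0],
  [0,0,0,0],
  [0,0,0,0],
])

```text
clock: 2.07
eef_pos: [0.4273, 0.0537, 0.2159]
tcp_rot: [-0.0, 0.038, 0.999, 0.0]
ft_force: [0.9, 0.1, 0.6]
width: 0.0853
grip_force: 0.0
```

```bash
python3 - <<'E'
from h import *
snap('wrist','w1'); snap('top','top1'); o=observe();print(o['eef_pos'],o['tcp_rot'],o['ft_force'])
E
```

```text
[0.42732319 0.05429819 0.21604216] [1.08986897e-04 3.67071345e-02 9.99326040e-01 2.00399409e-04] [ 0.3701417  -0.51759128  0.18318452]
```

View pics/w1.png

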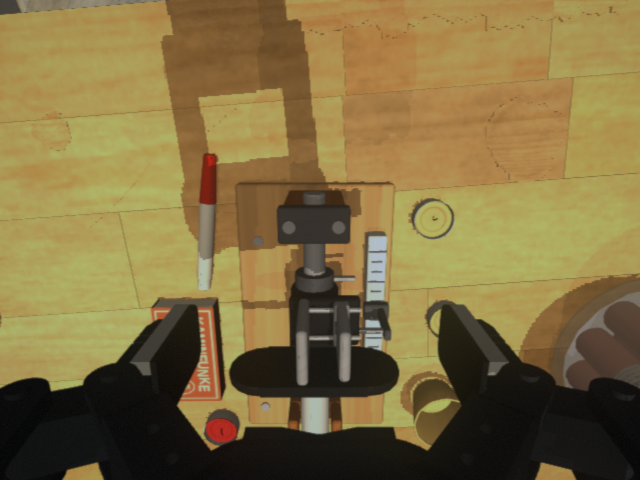

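The wrist view shows the witness tab at about (345,278), and the pointer clip at about (378,318) with its finger reaching left. I'll crop there and cast rays onto z = 75 mm.

```bash
python3 - <<'E'
from h import *
im=cv2.imread('pics/w1.png')[255:355,290:410];cv2.imwrite('pics/c1.png',cv2.resize(im,None,fx=6,fy=6,interpolation=cv2.INTER_CUBIC))
s=dict(np.load('w1.npz'));C=-s['R'].T@s['t'];print(C,s['R'].round(3).tolist(),s['camera_matrix'].round(1).tolist())
E
```

```text
[0.35457778 0.05868339 0.38773508] [[0.075, 0.997, 0.001], [0.956, -0.072, 0.283], [0.282, -0.021, -0.959]] [[405.1, 0.0, 319.0], [0.0, 405.1, 236.6], [0.0, 0.0, 1.0]]
```

View pics/c1.png

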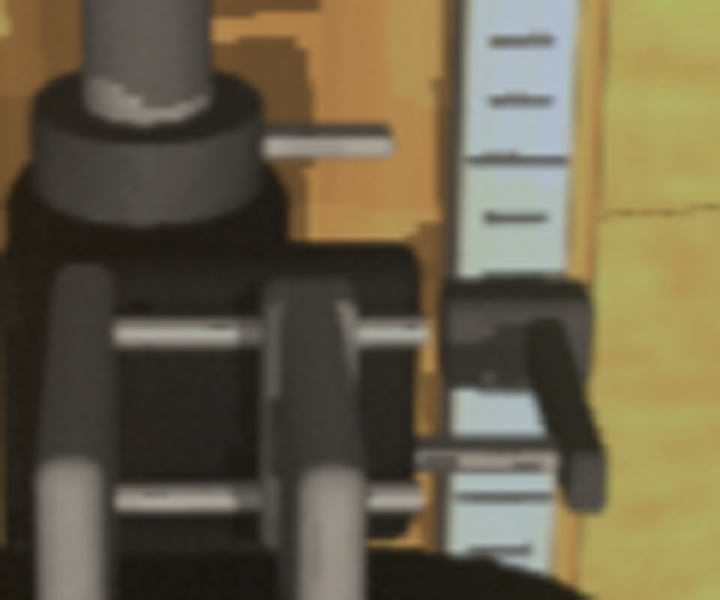

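The crop shows the witness tip at crop (392,142), full image (355.3,278.7). The pointer finger's tip is at crop (417,458), full image (359.5,331.3).

```bash
cat >> h.py <<'E'
def ray(s,u,v,z):
    C=-s['R'].T@s['t'];d=s['R'].T@np.linalg.solve(s['camera_matrix'],[u,v,1]);return C+d*(z-C[2])/d[2]
a=np.radians(-4.45);EX=np.array([np.cos(a),np.sin(a),0]);EY=np.array([-np.sin(a),np.cos(a),0])
E
python3 - <<'E'
from h import *
s=dict(np.load('w1.npz'))
w=ray(s,355.3,278.7,.0755);p=ray(s,359.5,331.3,.0755);print(w,p,'dx',(p-w)@EX,'dy',(p-w)@EY)
P=pts(s);ok=s['depth']>0
print('depth w',P[278,345:357,2].round(3),'p',P[331,358:372,2].round(3))
m=ok&(abs(P[...,2]-.152)<.004)&(abs(P[...,1]-.04)<.07);q=P[m]
g=q[q[:,0]>.52];f=q[q[:,0]<.52];print('guard top x',g@EX.round(9).T if 0 else np.percentile(g@EX,[2,50,98]),'y',np.percentile(g@EY,[1,99]))
fy=f@EY;mid=np.median(f@EY)
k=np.histogram(fy,np.arange(.05,.12,.002));print([(round(x,3),int(n)) for n,x in zip(*k) if n],'fx',np.percentile(f@EX,[2,98]))
o=observe();print('tcp x,y in cradle dirs',o['eef_pos']@EX,o['eef_pos']@EY)
m=ok&(P[...,2]>.085)&(P[...,2]<.115)&(P[...,0]<.45)&(abs(P[...,1]-.05)<.08);q=P[m];print('near block y',np.percentile(q@EY,[2,98]),'x',np.percentile(q@EX,[2,98]))
E
```

```text
[0.48511236 0.07921903 0.0755    ] [0.5341867  0.08039469 0.0755    ] dx 0.048835185525250256 dy 0.004979747745760241
depth w [0.076 0.076 0.076 0.077 0.078 0.075 0.076 0.077 0.076 0.388 0.013 0.011] p [0.099 0.076 0.077 0.077 0.077 0.077 0.076 0.075 0.076 0.078 0.076 0.077
 0.077 0.076]
guard top x [0.51600806 0.52742343 0.53329012] y [0.03410218 0.13006187]
[(np.float64(0.07), 98), (np.float64(0.072), 140), (np.float64(0.074), 142), (np.float64(0.076), 136), (np.float64(0.078), 9), (np.float64(0.098), 55), (np.float64(0.1), 126), (np.float64(0.102), 121), (np.float64(0.104), 115), (np.float64(0.106), 62)] fx [0.48426288 0.51472707]
tcp x,y in cradle dirs 0.42182204238986293 0.08729012381616813
near block y [0.05621331 0.10760139] x [0.41150165 0.43857693]
```

drive_tool([
  [-2.6,-0.53,0,0],
  [-2.6,0,0,0],
  [-2.6,0,0,0],
  [0,0,2,0],
  [0,0,2,0],
  [0,0,0,0],
  [0,0,0,0],
])

```text
clock: 2.75
eef_pos: [0.5042, 0.0432, 0.1754]
tcp_rot: [-0.001, 0.037, 0.999, 0.0]
ft_force: [0.2, -0.6, -0.3]
width: 0.0852
grip_force: 0.0
```

```bash
python3 - <<'E'
from h import *
s=snap('wrist','w2'); o=observe();print(o['eef_pos'],o['eef_pos']@EX,o['eef_pos']@EY,o['ft_force'])
P=pts(s);ok=s['depth']>0
m=ok&(abs(P[...,2]-.151)<.005)&(abs(P[...,1]-.04)<.1);q=P[m];f=q[(q@EX<.518)]
k=np.histogram(f@EY,np.arange(.03,.13,.002));print([(round(x,3),int(n)) for n,x in zip(*k) if n])
E
```

```text
[0.50482781 0.04303676 0.17684272] 0.49996678572404873 0.08207615788532024 [0.10895787 0.13043104 0.39112294]
[(np.float64(0.07), 167), (np.float64(0.072), 238), (np.float64(0.074), 261), (np.float64(0.076), 257), (np.float64(0.078), 60), (np.float64(0.098), 119), (np.float64(0.1), 260), (np.float64(0.102), 247), (np.float64(0.104), 232), (np.float64(0.106), 122)]
```

View pics/w2.png

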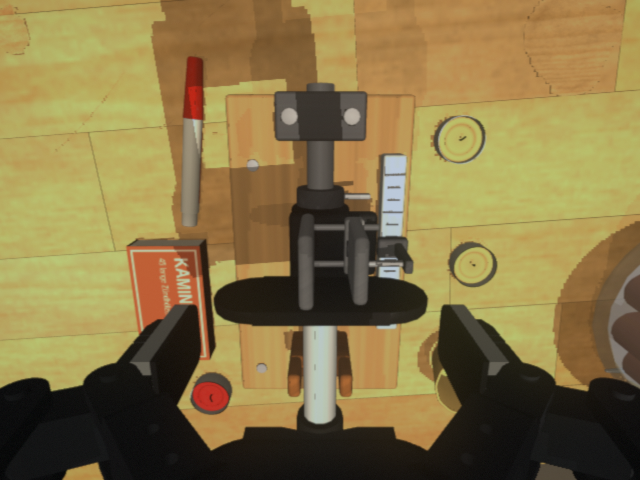

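The wrist view shows fin (305) and paddle (358) between the open fingers (195 to 445), and the approach is centred. I'll descend and push next.

drive_tool([
  [0,0,2,0],
  [0,0,2,0],
  [0,0,1.9,0],
  [0,0,0,0],
  [-0.5,0,0,0],
  [-0.5,0,0,0],
  [-0.5,0,0,0],
  [0,0,0,0],
])

```text
clock: 3.47
eef_pos: [0.5215, 0.041, 0.1187]
tcp_rot: [0.002, 0.037, 0.999, 0.0]
ft_force: [0.2, 0.2, 0.1]
width: 0.0858
grip_force: 0.0
```

drive_tool([
  [-0.5,0,0,0],
  [-0.5,0,0,0],
  [-0.5,0,0,0],
  [-0.5,0,0,0],
  [-0.5,0,0,0],
  [-0.5,0,0,0],
  [0,0,0,0],
  [0,0,0,0],
])

```text
clock: 4.13
eef_pos: [0.5499, 0.0388, 0.1168]
tcp_rot: [-0.0, 0.037, 0.999, 0.0]
ft_force: [-0.1, 0.7, 0.1]
width: 0.0855
grip_force: 0.0
```

```bash
python3 - <<'E'
from h import *
s=snap('wrist','w3'); o=observe();print(o['eef_pos'],o['eef_pos']@EX,o['eef_pos']@EY,o['ft_force'])
im=cv2.imread('pics/w3.png')[100:340,200:480];cv2.imwrite('pics/c3.png',cv2.resize(im,(700,600),interpolation=cv2.INTER_CUBIC))
E
```

```text
[0.54965972 0.03887296 0.1168197 ] 0.5449866108077885 0.08140337261796421 [-0.59336075 -0.00733152 -0.40011652]
```

View pics/c3.png

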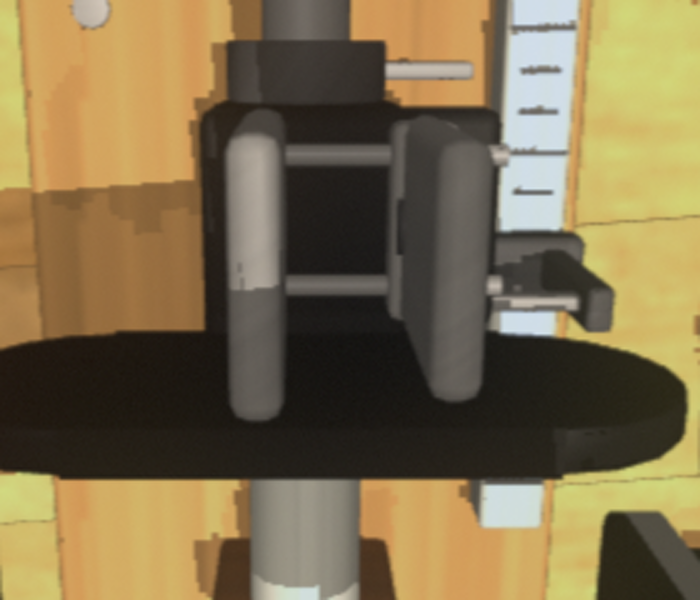

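The crop shows witness (470,70) and pointer (495,300) still far apart, and there is no force. The finger shows at (620,540), so I'll check where it is relative to the guard.

```bash
python3 - <<'E'
from h import *
s=dict(np.load('w3.npz'));P=pts(s);o=observe();d=s['depth']
for z in(.12,.14,.16):
    for yo in(-.05,0,.05):
        X=o['eef_pos']+EY*yo;X[2]=z;c=s['camera_matrix']@(s['R']@X+s['t']);print(z,yo,(c[:2]/c[2]).round(0))
for v in range(230,420,10): print(v,[(int(u),float((P[v,u]@EX).round(3)),float((P[v,u]@EY).round(3)),float(P[v,u,2].round(3))) for u in(215,350,452,465)])
q=P[(d>0)&(abs(P[...,2]-.151)<.004)&(abs(P[...,1]-.04)<.1)];print(np.percentile(q@EX,[1,50,99]))
snap('scene','s3')
E
```

```text
0.12 -0.05 [209. 285.]
0.12 0 [320. 285.]
0.12 0.05 [431. 286.]
0.14 -0.05 [196. 305.]
0.14 0 [320. 305.]
0.14 0.05 [444. 306.]
0.16 -0.05 [179. 330.]
0.16 0 [320. 330.]
0.16 0.05 [461. 331.]
230 [(215, 0.553, 0.004, -0.0), (350, 0.524, 0.096, 0.103), (452, 0.552, 0.18, -0.001), (465, 0.553, 0.19, -0.002)]
240 [(215, 0.526, 0.034, 0.112), (350, 0.525, 0.095, 0.114), (452, 0.56, 0.181, -0.002), (465, 0.56, 0.19, -0.001)]
250 [(215, 0.526, 0.037, 0.128), (350, 0.526, 0.094, 0.128), (452, 0.525, 0.136, 0.128), (465, 0.526, 0.142, 0.127)]
260 [(215, 0.526, 0.04, 0.14), (350, 0.525, 0.093, 0.14), (452, 0.525, 0.133, 0.14), (465, 0.525, 0.137, 0.141)]
270 [(215, 0.526, 0.043, 0.151), (350, 0.525, 0.092, 0.151), (452, 0.526, 0.13, 0.148), (465, 0.527, 0.136, 0.146)]
280 [(215, 0.529, 0.043, 0.151), (350, 0.529, 0.092, 0.151), (452, 0.53, 0.13, 0.149), (465, 0.532, 0.137, 0.145)]
290 [(215, 0.602, 0.0, -0.002), (350, 0.533, 0.092, 0.151), (452, 0.6, 0.184, -0.0), (465, 0.601, 0.194, -0.001)]
300 [(215, 0.61, -0.0, -0.002), (350, 0.603, 0.104, 0.013), (452, 0.609, 0.185, -0.001), (465, 0.609,
[... 654 characters left out ...]
.614, 0.1, 0.074), (452, 0.547, 0.124, 0.175), (465, 0.541, 0.124, 0.185)]
370 [(215, 0.674, -0.005, -0.002), (350, 0.615, 0.099, 0.082), (452, 0.55, 0.124, 0.176), (465, 0.542, 0.123, 0.187)]
380 [(215, 0.683, -0.005, -0.002), (350, 0.621, 0.1, 0.083), (452, 0.552, 0.123, 0.178), (465, 0.545, 0.123, 0.188)]
390 [(215, 0.692, -0.006, -0.001), (350, 0.628, 0.1, 0.083), (452, 0.691, 0.193, -0.001), (465, 0.549, 0.124, 0.188)]
400 [(215, 0.702, -0.007, -0.001), (350, 0.702, 0.108, -0.001), (452, 0.701, 0.194, -0.001), (465, 0.527, 0.11, 0.22)]
410 [(215, 0.712, -0.007, -0.001), (350, 0.712, 0.108, -0.001), (452, 0.711, 0.195, -0.0), (465, 0.527, 0.109, 0.223)]
[0.48512065 0.52562518 0.53339901]
```

View pics/s3.png

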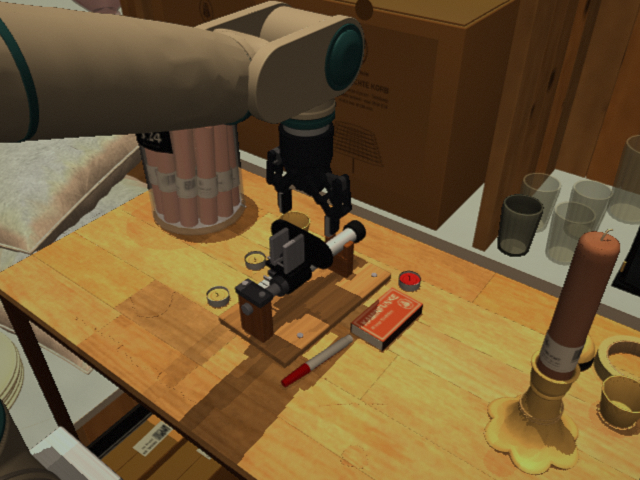

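The scene view shows the fingers standing above the guard, with tips near (333,237) and (285,205), higher than I planned. I'll measure the tip heights in both views.

```bash
python3 - <<'E'
from h import *
o=observe();E0=o['eef_pos']
s=dict(np.load('s3.npz'));P=pts(s)
q=P[230:238,326:340].reshape(-1,3)
for v in range(205,246,4): print(v,[tuple(map(float,np.round([P[v,u]@EX,P[v,u]@EY,P[v,u,2]],3))) for u in(324,331,337)])
w=dict(np.load('w3.npz'));W=pts(w);d=w['depth']
L=np.stack([(W-E0)@EX,(W-E0)@EY,W[...,2]-E0[2]],-1)
m=(d>0)&(abs(L[...,0])<.03)&(abs(L[...,1])>.03)&(abs(L[...,1])<.065)&(L[...,2]>.04)
for sg in(1,-1):
    q=L[m&(sg*L[...,1]>0)];print(sg,len(q),'z',np.percentile(q[:,2],[0.5,5,50]),'x',np.percentile(q[:,0],[1,99]),'y',np.percentile(q[:,1],[1,99]))
    lo=q[q[:,2]<np.percentile(q[:,2],8)];print(lo.min(0),lo.max(0))
E
```

```text
205 [(0.531, 0.038, 0.219), (0.79, 0.243, -0.002), (0.532, 0.015, 0.229)]
209 [(0.533, 0.039, 0.21), (0.538, 0.03, 0.212), (0.533, 0.016, 0.221)]
213 [(0.756, 0.232, 0.001), (0.533, 0.027, 0.209), (0.532, 0.015, 0.215)]
217 [(0.532, 0.038, 0.198), (0.537, 0.03, 0.199), (0.532, 0.014, 0.209)]
221 [(0.533, 0.039, 0.19), (0.538, 0.03, 0.191), (0.547, 0.027, 0.188)]
225 [(0.533, 0.039, 0.183), (0.537, 0.029, 0.185), (0.548, 0.027, 0.18)]
229 [(0.533, 0.039, 0.175), (0.538, 0.03, 0.177), (0.547, 0.026, 0.174)]
233 [(0.534, 0.04, 0.167), (0.536, 0.028, 0.172), (0.718, 0.166, 0.003)]
237 [(0.696, 0.181, -0.001), (0.622, 0.101, 0.08), (0.619, 0.085, 0.09)]
241 [(0.672, 0.16, 0.013), (0.608, 0.089, 0.086), (0.613, 0.08, 0.087)]
245 [(0.529, 0.035, 0.15), (0.599, 0.081, 0.086), (0.609, 0.076, 0.083)]
1 18323 z [0.04449735 0.0538371  0.09490988] x [-0.0183251   0.00893529] y [0.03042784 0.06461536]
[-0.0125769   0.04142788  0.04153993] [0.01046138 0.05598516 0.05856134]
-1 18163 z [0.04442764 0.05382057 0.094943  ] x [-0.01819816  0.00904513] y [-0.06465466 -0.03041424]
[-0.01233079 -0.05710118  0.04113176] [ 0.01112822 -0.04268412  0.05846828]
```

```bash
python3 - <<'E'
from h import *
for n,E0 in(('w1',[0.42732319,0.05429819,0.21604216]),('w2',[0.50482781,0.04303676,0.17684272]),('w3',observe()['eef_pos'])):
    w=dict(np.load(n+'.npz'));W=pts(w);d=w['depth'];E0=np.array(E0);C=-w['R'].T@w['t']
    L=np.stack([(W-E0)@EX,(W-E0)@EY,W[...,2]-E0[2]],-1)
    m=(d>0)&(d<.25)&(abs(L[...,0])<.04)&(abs(abs(L[...,1])-.05)<.012);q=L[m]
    lo=np.percentile(q[:,2],1);print(n,'cam rel',(C-E0)@EX,(C-E0)@EY,C[2]-E0[2],'tip z',lo,'x',np.percentile(q[q[:,2]<lo+.01][:,0],[2,98]))
o=observe();print(o['clock'],o['joints'],o['tcp_rot'])
E
```

```text
w1 cam rel -0.07286635795828465 -0.001272272762716506 0.17169292094170266 tip z 0.04533114411917102 x [-0.01223991  0.00945447]
w2 cam rel -0.07321033929375875 -0.00060362843665227 0.17049295661179853 tip z -0.05496421797583627 x [0.02494532 0.02617374]
w3 cam rel -0.07263728272251156 -0.0006434673180907196 0.17173106894143994 tip z -0.04069098251609374 x [-0.02399607 -0.01528579]
4.2333 [ 3.54423327e-03  1.66523445e-01  1.44600790e+00  1.20894592e-04
  1.52929518e+00 -1.49246191e+00] [-1.19308438e-04  3.73888910e-02  9.99300782e-01  5.55584636e-05]
```

Both views put the open finger tips about 45 mm behind the reported TCP, where I expected 13 mm. The fingers are therefore over the guard and untouched. I'll go back up and watch one closure in free air to learn the true tip geometry.

drive_tool([
  [0,0,-2,0],
  [0,0,-2,0],
  [0,0,-2,0],
  [2.5,0,0,0],
  [2,0.06,0,0],
  [0,0,0,0],
])

```text
clock: 4.73
eef_pos: [0.5028, 0.0432, 0.1775]
tcp_rot: [0.0, 0.037, 0.999, 0.0]
ft_force: [-0.5, -0.2, -1.1]
width: 0.0855
grip_force: 0.0
```

drive_tool([
  [0,0,0,0],
  [0,0,0,0],
  [0,0,0,0],
  [0,0,0,0],
  [0,0,0,0],
  [0,0,0,0],
  [0,0,0,0],
  [0,0,0,0],
], hand=0.72)

```text
clock: 5.4
eef_pos: [0.505, 0.0428, 0.1769]
tcp_rot: [-0.0, 0.037, 0.999, 0.0]
ft_force: [0.2, 0.5, 0.1]
width: 0.0242
grip_force: 0.0
```

```bash
python3 - <<'E'
from h import *
o=observe();E0=o['eef_pos'];print(E0,E0@EX,E0@EY,o['width'])
for n in('wrist','scene'):
    w=snap(n,n+'4');W=pts(w);d=w['depth']
    L=np.stack([(W-E0)@EX,(W-E0)@EY,W[...,2]-E0[2]],-1)
    m=(d>0)&(abs(L[...,0])<.03)&(abs(L[...,1])<.06)&(L[...,2]>-.012);q=L[m]
    h=np.histogram(q[:,2],np.arange(-.012,.12,.006));print(n,[(round(float(e),3),int(c)) for c,e in zip(*h)])
    lo=q[q[:,2]<np.percentile(q[:,2],5)];print(lo.min(0).round(3),lo.max(0).round(3))
E
```

```text
[0.50496912 0.04280412 0.17686162] 0.5001257163139795 0.08185518017933811 0.02418626662797381
wrist [(-0.012, 0), (-0.006, 0), (0.0, 0), (0.006, 0), (0.012, 0), (0.018, 0), (0.024, 14), (0.03, 247), (0.036, 609), (0.042, 750), (0.048, 859), (0.054, 921), (0.06, 770), (0.066, 1515), (0.072, 2402), (0.078, 4546), (0.084, 9131), (0.09, 5132), (0.096, 6977), (0.102, 10560), (0.108, 11418)]
[-0.013 -0.026  0.029] [0.01  0.025 0.058]
scene [(-0.012, 0), (-0.006, 0), (0.0, 0), (0.006, 0), (0.012, 0), (0.018, 0), (0.024, 2), (0.03, 45), (0.036, 89), (0.042, 119), (0.048, 112), (0.054, 118), (0.06, 100), (0.066, 96), (0.072, 100), (0.078, 229), (0.084, 199), (0.09, 149), (0.096, 263), (0.102, 245), (0.108, 247)]
[-0.014 -0.026  0.029] [0.01  0.028 0.051]
```

View pics/wrist4.png

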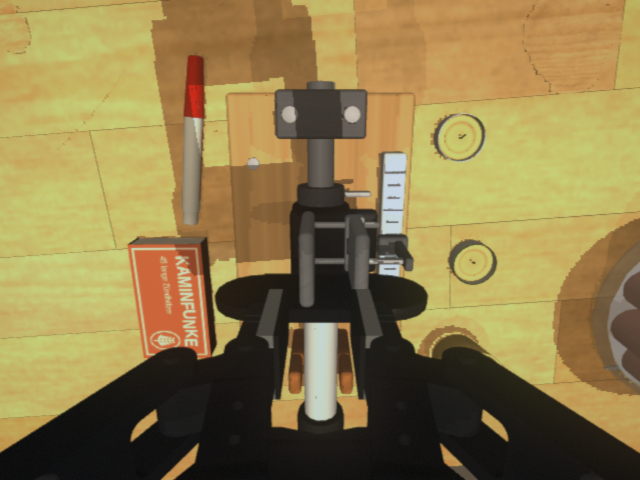

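The closed view shows the fingers at (268,320) and (370,320). At a 24 mm opening the tips are 30 mm behind the reported TCP, so I need reported z ≈ 0.088.

drive_tool([
  [0,0,0,0],
  [0,0,0,0],
  [0,0,0,0],
  [0,0,0,0],
  [0,0,0,0],
  [0,0,0,0],
  [0,0,0,0],
  [0,0,0,0],
], hand=0)

```text
clock: 6.17
eef_pos: [0.5049, 0.0428, 0.177]
tcp_rot: [0.0, 0.037, 0.999, 0.0]
ft_force: [-0.1, 0.6, -0.7]
width: 0.0855
grip_force: 0.0
```

drive_tool([
  [0,0,2,0],
  [0,0,2,0],
  [0,0,2,0],
  [0,0,2,0],
  [0,0,0.9,0],
  [0,0,0,0],
  [0,0,0,0],
])

```text
clock: 6.75
eef_pos: [0.505, 0.0428, 0.0884]
tcp_rot: [0.0, 0.037, 0.999, 0.0]
ft_force: [0.2, -0.2, 0.9]
width: 0.0856
grip_force: 0.0
```

drive_tool([
  [-0.5,0,0,0],
  [-0.5,0,0,0],
  [-0.5,0,0,0],
  [-0.5,0,0,0],
  [-0.5,0,0,0],
  [-0.5,0,0,0],
  [0,0,0,0],
  [0,0,0,0],
])

```text
clock: 7.42
eef_pos: [0.535, 0.0406, 0.0879]
tcp_rot: [-0.0, 0.037, 0.999, 0.0]
ft_force: [-3.0, 0.6, 2.5]
width: 0.0856
grip_force: 1.6
```

```bash
cat >> h.py <<'E'
def tips(s):
    # tops of witness/pointer fingers: steel pts at z~75mm beside the collar
    P=pts(s);X=P@EX;Y=P@EY
    m=(s['depth']>0)&(abs(P[...,2]-.0765)<.004)&(Y>.100)&(Y<.150)&(X>.44)&(X<.62)
    return m,X,Y,P
E
python3 - <<'E'
from h import *
s=snap('wrist','w5');o=observe();E0=o['eef_pos'];print(E0,E0@EX,E0@EY,o['ft_force'])
m,X,Y,P=tips(s)
n,l,st,c=cv2.connectedComponentsWithStats(m.astype(np.uint8))
for i in range(1,n):
    if st[i,4]>8: k=l==i;print(st[i],c[i].round(1),'X',np.percentile(X[k],[2,50,98]).round(4),'Y',np.percentile(Y[k],[2,98]).round(4))
q=P[(s['depth']>0)&(abs(P[...,2]-.14)<.006)&(abs(P[...,1]-.04)<.02)];h=np.histogram(q@EX,np.arange(.5,.6,.004));print([(round(float(e),3),int(c)) for c,e in zip(*h)])
E
```

```text
[0.53478557 0.04060942 0.08787247] 0.5300225744053649 0.08198052738052501 [-3.48253026 -0.27193233  1.77584021]
[359 191  36  10 326] [376.7 195.7] X [0.4902 0.4917 0.494 ] Y [0.1003 0.1155]
[359 209   4  10  21] [360.9 212.9] X [0.4984 0.4995 0.5018] Y [0.1001 0.1017]
[406 253  52  24 492] [429.8 263.7] X [0.5209 0.5248 0.5289] Y [0.1238 0.1455]
[353 415  14  12 115] [359.4 419.1] X [0.6127 0.6137 0.6159] Y [0.1001 0.1072]
[(0.5, 38), (0.504, 61), (0.508, 79), (0.512, 74), (0.516, 75), (0.52, 75), (0.524, 71), (0.528, 72), (0.532, 45), (0.536, 580), (0.54, 1336), (0.544, 0), (0.548, 0), (0.552, 0), (0.556, 0), (0.56, 0), (0.564, 0), (0.568, 0), (0.572, 0), (0.576, 0), (0.58, 0), (0.584, 0), (0.588, 0), (0.592, 0)]
```

drive_tool([
  [-0.5,0,0,0],
  [-0.5,0,0,0],
  [-0.5,0,0,0],
  [-0.5,0,0,0],
  [-0.5,0,0,0],
  [-0.5,0,0,0],
  [0,0,0,0],
  [0,0,0,0],
])

```text
clock: 8.13
eef_pos: [0.5644, 0.0384, 0.0878]
tcp_rot: [-0.0, 0.037, 0.999, 0.0]
ft_force: [-4.6, 0.3, 1.5]
width: 0.0854
grip_force: 2.4
```

```bash
python3 - <<'E'
from h import *
s=snap('wrist','w6');o=observe();E0=o['eef_pos'];print(E0,E0@EX,E0@EY,o['ft_force'])
m,X,Y,P=tips(s)
n,l,st,c=cv2.connectedComponentsWithStats(m.astype(np.uint8))
for i in range(1,n):
    if st[i,4]>8: k=l==i;print(st[i],c[i].round(1),'X',np.percentile(X[k],[2,50,98]).round(4),'Y',np.percentile(Y[k],[2,98]).round(4))
im=cv2.imread('pics/w6.png')[180:260,340:450];cv2.imwrite('pics/c6.png',cv2.resize(im,None,fx=7,fy=7,interpolation=cv2.INTER_CUBIC))
E
```

```text
[0.56425611 0.03837282 0.0877337 ] 0.5595777997760203 0.08203726434963093 [-4.50470547  0.36199476  2.00975858]
[359 191  36  10 325] [376.7 195.7] X [0.5196 0.5212 0.5234] Y [0.1004 0.1155]
[397 194  66  24 588] [429.  204.5] X [0.521  0.5253 0.5293] Y [0.1185 0.1447]
[359 209   4  10  21] [360.9 213. ] X [0.5279 0.5289 0.5308] Y [0.1    0.1017]
```

View pics/c6.png

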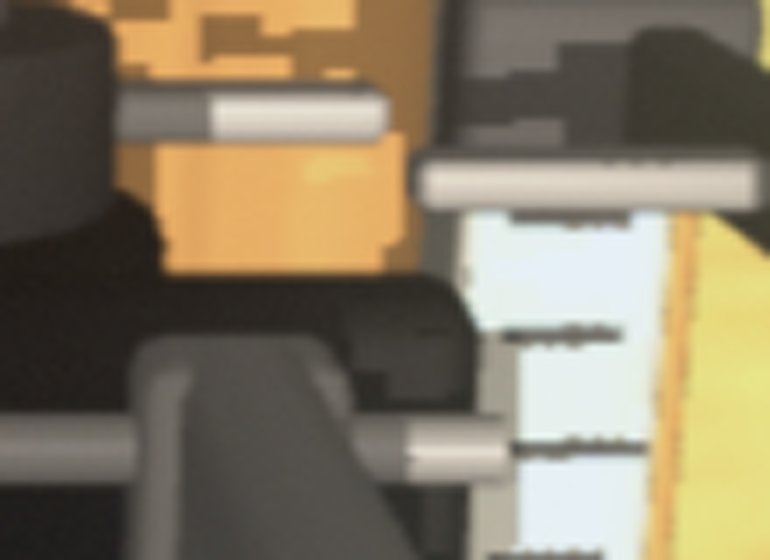

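The crop shows the witness's bright top at rows 92–142 (y≈117, tip at x≈388). The pointer's is at rows 158–212 (y≈185, tip at x≈415). In full-image terms that is (395,196.7) against (400,206.4).

```bash
cat >> h.py <<'E'
def edges(s,u0,u1,v0,v1):
    "subpixel top-face rows (bright steel) of mean column profile, via grey threshold"
    g=cv2.cvtColor(s['image'],cv2.COLOR_RGB2GRAY)[v0:v1,u0:u1].mean(1);return g.round(0)
E
python3 - <<'E'
from h import *
s=dict(np.load('w6.npz'))
print('w',edges(s,376,392,186,208));print('p',edges(s,402,412,192,218))
w=ray(s,395,196.7,.0767);p=ray(s,400,206.4,.0767);print((p-w)@EX,(p-w)@EY, (ray(s,395,197.7,.0767)-w)@EX)
E
```

```text
w [118. 121. 139. 144. 154. 118.  97. 139. 189. 221. 218. 208. 196. 171.
 157. 182. 190. 192. 192. 190. 188. 187.]
p [ 66.  66.  66.  65.  65.  68.  84.  86.  85.  86.  99. 156. 198. 218.
 212. 201. 187. 159. 153. 173. 177. 178. 179. 180. 181. 182.]
0.00451920756673102 0.0025554324728216528 0.0004636768688993621
```

drive_tool([
  [-0.15,0,0,0],
  [-0.15,0,0,0],
  [-0.15,0,0,0],
  [0,0,0,0],
  [0,0,0,0],
  [0,0,0,0],
  [0,0,0,0],
])

```text
clock: 8.77
eef_pos: [0.5687, 0.038, 0.0877]
tcp_rot: [-0.0, 0.037, 0.999, 0.0]
ft_force: [-6.1, 0.1, 1.1]
width: 0.0854
grip_force: 2.6
```

```bash
cat > m.py <<'E'
from h import *
import sys
s=snap('wrist',sys.argv[1]);o=observe();E0=o['eef_pos'];print(o['clock'],E0,E0@EX,E0@EY,o['ft_force'],o['width'],o['grip_force'])
def rise(u0,u1,v0=184,v1=222):
    g=cv2.cvtColor(s['image'],cv2.COLOR_RGB2GRAY)[v0:v1,u0:u1].mean(1)
    return g.round(0).astype(int)
print('w',rise(376,392));print('p',rise(402,412))
m,X,Y,P=tips(s)
for a,b in((.104,.114),(.1185,.126)):
    k=m&(Y>a)&(Y<b)&(X>.515)&(X<.535);print('X',X[k].mean(),k.sum(),np.percentile(X[k],[5,95]))
E
python3 m.py w7
```

```text
8.8167 [0.56872252 0.03807554 0.08776648] 0.5640538202447298 0.08208742388603862 [-5.94921507  0.76157219  2.04385878] 0.08545692011322427 2.5873129069805145
w [183 186 186 186 186 188 183 127  95 128 189 222 218 208 196 171 157 184
 192 192 192 190 190 190 188 188 188 188 188 187 188 187 188 184 150  76
  43  41]
p [ 68  67  67  66  66  69  82  85  90 114 171 212 217 208 196 178 159 169
 170 171 172 173 174 174 175 176 172 171 172 173 179 181 182 183 183 180
 174 166]
X 0.5256743617101649 206 [0.52406309 0.52771978]
X 0.5256876720860513 148 [0.52421437 0.52753193]
```

The witness is opposite the pointer, within 0.1 mm in both profile and depth. I'll hold about 1.3 s with the cam open, then squeeze.

drive_tool([
  [0,0,0,0],
  [0,0,0,0],
  [0,0,0,0],
  [0,0,0,0],
  [0,0,0,0],
  [0,0,0,0],
  [0,0,0,0],
  [0,0,0,0],
])

```text
clock: 9.48
eef_pos: [0.5687, 0.0381, 0.0878]
tcp_rot: [-0.0, 0.037, 0.999, 0.0]
ft_force: [-4.9, 0.2, 1.2]
width: 0.0857
grip_force: 2.6
```

drive_tool([
  [0,0,0,0],
  [0,0,0,0],
  [0,0,0,0],
  [0,0,0,0],
  [0,0,0,0],
  [0,0,0,0],
  [0,0,0,0],
  [0,0,0,0],
])

```text
clock: 10.15
eef_pos: [0.5687, 0.0381, 0.0878]
tcp_rot: [-0.0, 0.037, 0.999, 0.0]
ft_force: [-5.7, 0.2, 1.8]
width: 0.0851
grip_force: 2.6
```

drive_tool([
  [0,0,0,0],
  [0,0,0,0],
  [0,0,0,0],
  [0,0,0,0],
  [0,0,0,0],
  [0,0,0,0],
], hand=0.35)

```text
clock: 10.65
eef_pos: [0.5688, 0.038, 0.0881]
tcp_rot: [-0.0, 0.037, 0.999, 0.0]
ft_force: [-5.8, 0.9, 2.6]
width: 0.0556
grip_force: 2.8
```

```bash
python3 m.py w8
```

```text
10.7 [0.5687825  0.03804724 0.08800869] 0.5641158072018704 0.08206386461061069 [-4.64441244  0.22950159  3.9376426 ] 0.055412527119047594 2.834564866209348
w [181 182 182 182 182 184 179 124  97 143 191 218 213 201 188 160 136 176
 184 184 184 184 184 184 184 184 184 184 183 184 184 184 184 178 116  57
  40  40]
p [ 65  65  65  65  64  68  81  82  92 133 180 214 212 201 188 164 137 164
 169 170 170 172 172 173 174 176 174 178 180 180 182 182 184 185 185 181
 172 164]
X 0.5255013241205748 191 [0.52412444 0.52723205]
X 0.5257533238410158 152 [0.52420859 0.52779331]
```

Still at the mark (difference 0.2 mm). Now the full squeeze.

drive_tool([
  [0,0,0,0],
  [0,0,0,0],
  [0,0,0,0],
  [0,0,0,0],
  [0,0,0,0],
  [0,0,0,0],
  [0,0,0,0],
  [0,0,0,0],
], hand=1)

```text
clock: 11.37
eef_pos: [0.5692, 0.0386, 0.0887]
tcp_rot: [0.0, 0.037, 0.999, 0.001]
ft_force: [-5.2, 1.7, 5.0]
width: 0.0216
grip_force: 61.2
```

```bash
python3 m.py w9
```

```text
11.4167 [0.56918718 0.03856881 0.08871422] 0.5644787979625371 0.0826152586987379 [-5.99876156  2.36487736  4.64234666] 0.021587478320676833 61.22562426881814
w [175 175 175 176 180 179 157 104 107 165 205 211 204 192 175 153 176 181
 181 182 184 184 183 181 181 180 180 180 180 180 180 180 180 174  89  44
  40  41]
p [ 63  63  63  64  73  85  83  91 138 182 210 206 196 184 159 149 178 182
 182 184 186 187 187 188 189 190 191 194 196 198 199 199 200 200 190 184
 186 182]
X 0.525956504846707 196 [0.52446311 0.52773004]
X 0.5255453486661588 142 [0.52420686 0.52725544]
```

View pics/w9.png

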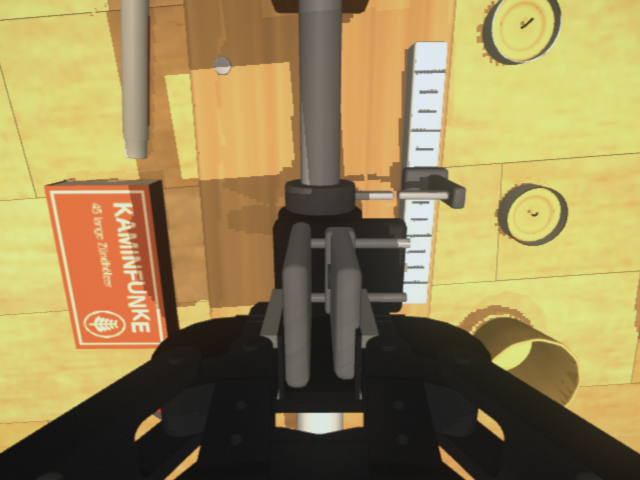

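The view shows the pads clamped on fin (297) and paddle (345), with the witness (375,195) in line with the pointer (420,195). I'll check the fin–paddle spacing before handing in.

```bash
python3 - <<'E'
from h import *
s=dict(np.load('w9.npz'));P=pts(s);X=P@EX;Y=P@EY
m=(abs(P[...,2]-.1515)<.003)&(X>.525)&(X<.56)&(abs(Y-.082)<.016)
h=np.histogram(Y[m],np.arange(.064,.102,.001));print([(round(float(e),3),int(c)) for c,e in zip(*h)])
a=Y[m];c=(a.min()+a.max())/2;print(np.median(a[a>c])-np.median(a[a<c]),a.min(),a.max())
E
```

```text
[(0.064, 0), (0.065, 0), (0.066, 29), (0.067, 37), (0.068, 36), (0.069, 38), (0.07, 51), (0.071, 251), (0.072, 269), (0.073, 302), (0.074, 298), (0.075, 297), (0.076, 296), (0.077, 312), (0.078, 226), (0.079, 0), (0.08, 0), (0.081, 0), (0.082, 0), (0.083, 0), (0.084, 0), (0.085, 0), (0.086, 111), (0.087, 296), (0.088, 282), (0.089, 293), (0.09, 283), (0.091, 288), (0.092, 275), (0.093, 203), (0.094, 94), (0.095, 35), (0.096, 33), (0.097, 37), (0.098, 0), (0.099, 0), (0.1, 0)]
0.01575926442922443 0.06601877435087529 0.0979890630702997
```

drive_tool([
  [0,0,0,0],
  [0,0,0,0],
  [0,0,0,0],
  [0,0,0,0],
  [0,0,0,0],
  [0,0,0,0],
])

```text
clock: 11.92
eef_pos: [0.5692, 0.0386, 0.0887]
tcp_rot: [0.0, 0.037, 0.999, 0.001]
ft_force: [-5.8, 2.2, 4.9]
width: 0.0216
grip_force: 61.2
```

Spacing is about 16 mm, so the cam is fully closed. The leg is at the mark and steady.

```bash
python3 m.py w10 | tail -2; python3 -c "
from workcell import *
print(close_job())"
```

```text
X 0.5259479836774985 195 [0.52448048 0.52777591]
X 0.5256070092619219 140 [0.52420037 0.52723876]
the job is handed in; nothing more can be done
None
```

The job is handed in: the leg is held at the mark (witness within about 0.4 mm of the pointer), the cam is closed (about 16 mm between fin and paddle centres), fin and paddle are still squeezed at about 61 N, and the pictures show no bystander disturbed.

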